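Pin the stall lamp's swivel foot with a drift and a thumb bolt

TASK

At this pen maker's stall the lamp has swung off its mark: take the tapered drift from its stand, push it fully home (collar down on the plate) through the two offset holes so that it levers the lamp's foot plate into line with its base - with the drift, not by pushing the lamp or its plate with the gripper or arm. Then put the drift back fully home in its stand and fit the middle-length thumb bolt through both holes until its head is flush on the plate. Leave the shorter and the longer bolt in the rack and do not disturb the ink bottle, pen cup, card reader or gift box.

Things in the scene. Friction and masses are not known exactly. Their poses are not given: they have to be found in the camera images.
- lamp_base: Fixed dark steel block, 210 x 75 x 60 mm high. Origin: on its underside, directly below its bolt hole; z up; +x runs along the block from the hole to the lamp's swivel axis, 130 mm away. Block spans x -40 to +170 mm, y -37.5 to +37.5 mm. Its vertical bolt hole is 17 mm in diameter, blind, 52 mm deep (floor 8 mm above the underside).
- base_hole (a point): Centre of the mouth of the block's hole, on the block's top (z = 60 mm in the block's frame).
- lamp_foot (a joint): Swing of the lamp (steel foot plate 190 x 60 x 8 mm, 0.5 mm above the block, with column) about the vertical swivel axis, rad, positive anticlockwise from above; 0 = holes in line, stops at +-0.1. Starts at 0.05 to 0.069: plate hole 6.5 to 9 mm off towards the block's -y. Stiff: about 3 N sideways at the hole moves it; it stays where left.
- foot_hole (a point): Centre of the plate's 17 mm through hole, on the plate's top face (8.5 mm above the block's top, 68.5 mm above the table), 130 mm from the swivel axis.
- column (a point): Point on the lamp column's axis (= swivel axis), 120 mm above the plate's underside. Column 24 mm square, rising to 350 mm above the table, its foot a 44 mm disc 20 mm high on the plate; at 355 to 370 mm above the table a 190 mm long, 34 mm wide lamp head points away from the hole.
- drift_stand: Fixed wooden block 70 x 70 x 66 mm high, origin at the centre of its underside; vertical blind hole in the middle of its top, 18 mm diameter, 60 mm deep.
- drift: Loose round steel drift, 110 mm long, 0.16 kg, standing point down in its stand. Origin at the tip, z up the axis. Taper 4 mm diameter at the tip to 15.5 mm at z = 45 mm, straight to 58, collar 24 mm diameter z = 58 to 62, handle 18 mm diameter z = 62 to 110. Home in the stand: collar on its top, tip 8 mm above the table; home in the lamp: collar on the plate, tip 10.5 mm above the table.
- bolt_rack: Fixed wooden rack 180 x 60 x 34 mm high, origin at the centre of its underside, x along its length; three blind sockets 16 mm diameter, 24 mm deep at x = -60, 0 and +60 mm (y = 0), one bolt standing in each, in any order. Because the sockets are equally deep the bolts' heads stand at different heights.
- bolt_short: Thumb bolt, shank 30 mm long; otherwise as bolt_mid. Head top 74 mm above the table in the rack. Not wanted.
- bolt_mid: The wanted thumb bolt: plain shank 48 mm long, 14 mm diameter (foot chamfered to 11 mm over the last 4 mm), round head 22 mm diameter and 34 mm tall; about 0.14 kg. Origin at the foot's end, z along the axis towards the head (head from z = 48 to 82 mm). In the rack its foot is 10 mm and its head top 92 mm above the table; flush in the lamp its foot is 20.5 mm above the table.
- bolt_long: Thumb bolt, shank 66 mm long; otherwise as bolt_mid. Head top 110 mm above the table in the rack. Too long to seat. Not wanted.
- ink_bottle: Bystander: ink bottle, 60 mm diameter, 75 mm tall, loose, origin at the centre of its underside.
- pen_cup: Bystander: black cup with pens, 72 mm diameter, 95 mm tall, pens to 140 mm, loose, origin at the centre of its underside.
- pen_box: Bystander: upright cardboard gift box for pens, 40 x 40 x 150 mm high, loose, origin at the centre of its underside.
- card_reader: Bystander: white card reader lying flat, 70 (x) x 110 (y) x 37 mm high, loose, origin at the centre of its underside.

How it is judged:
On the way:
1. the drift stands fully home through both holes (collar within 4 mm of the plate) and has brought the plate into line (within 0.018 rad) (z of drift in the frame of lamp_base below 0.0145 m and horizontal distance between drift and base_hole below 0.006 m and value of joint lamp_foot between -0.018 and 0.018 rad), for 0.1 s.
At the end, for the whole second after the job is handed in: The middle-length bolt stands upright in both holes, foot within 4 mm of the hole's centre and head flush on the plate within 2 mm; the plate is in line within 0.025 rad; the drift stands upright in its stand, collar down within 2.5 mm; both at rest (horizontal distance between bolt_mid and base_hole below 0.004 m and z of bolt_mid in the frame of lamp_base below 0.0225 m and angle between each of bolt_mid, drift's own z axis and vertical below 0.08 rad and value of joint lamp_foot between -0.025 and 0.025 rad and horizontal distance between drift and drift_stand below 0.005 m and z of drift in the frame of drift_stand below 0.0105 m and linear speed of each of bolt_mid, drift below 0.02 m/s); the robot touches nothing.
It fails at once if the lamp or its plate is pushed by the gripper or arm (over 3 N) while still out of line (value of joint lamp_foot above 0.025 rad and contact force between any of the fingers, the arm and lamp_foot above 3 N).
It fails at once if the shorter or longer bolt leaves its place (moved over 15 mm) (distance of any of bolt_short, bolt_long from where it was at the start of the episode above 0.015 m).
It fails at once if a bystander is moved over 15 mm or tipped (distance of any of ink_bottle, pen_cup, card_reader, pen_box from where it was at the start of the episode above 0.015 m or angle between any of ink_bottle, pen_cup, card_reader, pen_box's own z axis and vertical above 0.3 rad).
It also fails if it takes over 72 s, if anything falls off the work surface, if the arm or the gripper's body presses on something with over 40 N, if the wrist force passes 120 N, or if a joint passes its speed limit or range.

ROBOT

A 7-joint arm with a two-finger parallel gripper is mounted at the origin on the work surface. World frame = base frame: x ahead of the robot, y to its left, z up, the work surface at z = 0. Lengths are in m, angles in rad, forces in N, time in s.
With the tool pointing down it reaches from about 0.425 to 0.925 m from the base axis. Payload 6.8 kg.
Tool frame: the origin (TCP) lies midway between the tips of the shut fingers; the grasp point (between the pads) lies 19 mm behind it; y points along the fingers, z is the direction in which the jaws open and shut, and the axes are right-handed (so a half turn about y gives the same grasp; the last joint's range is limited). The gripper opens to 85 mm and grips with 20 to 120 N. Pads are 22 mm wide; open, the fingers measure 114 mm over their backs; the gripper's body (76 mm by 85 mm) begins 54 mm behind the grasp point. The pads swing forward as they close: fully open they stand 13 mm farther back than shut.
Start: joints at [1.014, 0.477, 0.022, 1.555, -0.011, 1.109, -0.083], TCP at [0.293, -0.608, 0.231] pointing down, gripper open.
Joint ranges: [-2.96, 2.96], [-0.34, 2.1], [-1.41, 1.46], [0.24, 2.44], [-1.37, 4.51], [0.17, 1.92], [-2.96, 2.96]. Speed limits (rad/s): [2.39, 2.39, 3.14, 3.14, 3.14, 3.14, 3.14].

INTERFACE

Orientations are given as a unit quaternion [w, x, y, z].
In Python, from station import bot gives the robot as it stands. The module is installed in compiled form; this text tells all that it offers.
- The arm moves only by the shell command python3 -m crank 'ROWS' [FORCE]. ROWS is JSON, a list of rows, each an object with "linear": the shift along the tool's x, y, z in m, a list of three; "dr": the turn, a rotation vector about the tool's x, y, z in degrees, a list of three; "hand": the gripper command: -1 is shut, 1 is fully open, values between are in proportion. A call has 1 to 10 rows; each row is the pose to reach, as a shift and turn from the pose commanded when the call began, along the tool's axes at that moment; what a row does not reach only later rows make up. A row lasts 1/12 s, in which the tool goes at most 41.7 mm and 7.16 degrees, less where a joint would pass 70% of its speed; a pose out of reach is approached as far as the arm can. A call with a gripper value outside its range is refused whole. The fingers move at their own pace and stop on an object; FORCE is the grip in N (left out, the last holds). Time passes only in rows, so rows that repeat a pose let the fingers close. It gives the time, the measured TCP pose, the force and the opening at its end, in the units of the state.
- bot.get_obs(): the state, without advancing time (a new reading comes with each control period).
- bot.read_camera(name): name is "scene" or "top" or "wrist"; returns the picture (480x640x3 uint8, blue, green, red); there is no depth.
- bot.camera_params(name): a dict with "K" (3x3 intrinsics, pixels), "k1" (the pictures are not rectified: a ray, as slopes to the right and down, at radius r is drawn at 1 + k1 r^2 times it, then the intrinsics apply), "R" (3x3) and "t" (3): a world point X has camera coordinates R X + t; the wrist camera has in their place "hand_eye" (4x4, takes a point from camera to tool coordinates, whose origin is the TCP and whose axes are the tool frame's). Camera axes: x right, y down, z forward; pixel columns grow to the right and rows downward; lengths in m; the calibration is good to about 2 mm. A picture is of the moment at which its call begins: read the wrist's pose just before it. camera_params takes no time and is no camera call.
- bot.hand_in(): hands the job in, once; it reports no verdict.
Trained networks look in the newest picture that a camera, given by its name, has taken for a name from the list of things; names that differ only in an ending like _2 or _b are one class to them, and where a whole thing is asked for, a point or a joint stands for the part that bears it (a point fixed in the world has none). Each returns a list of dicts, best first, with "score" (0 to 1); they miss things now and then, are a little off and sometimes report something else, mostly with a low value. They report only what shows in the picture. A call takes as long as a camera call.
- bot.search_frame(camera, target): "extent" ([left, top, right, bottom] in pixels, round what is visible of it).
- bot.cut_out(camera, target): "pixels" (480x640 bool, what is visible of it) and "extent" ([left, top, right, bottom] in pixels, round what is visible of it).
- bot.place_of(camera, target): "xy" ([column, row] in pixels: a listed point, or the origin of a listed thing).
The state is a dict: "t": time; "q": joint angles; "joint_vel": joint speeds; "joint_torque": joint torques, N m; "eef_pos": TCP position; "tool_rot": TCP orientation; "contact_force": force on the tool from outside, world axes, zero at the start; "torque": the same for the moment, N m; "gripper_width": opening from 0.0 (shut) to 1.0 (fully open).
Only numpy, scipy, OpenCV 4.12 (cv2) and the standard library are available. Lean on these libraries where they do the work, as an engineer would, in place of code of your own. Each camera call takes 0.05 s, during which the arm holds its last target. There are 200 camera calls.

## Working session

There is one attempt and no reset: what is moved stays moved. The work goes in short steps, Python scripts to look and compute and a shell command to move; the robot and the scene stay as the last step left them, time stands still between calls to the robot, and variables do not carry over. Pictures are saved under pics/ and viewed, about 8 in all and at most 12, crops included, and the job is handed in when it is done.

```bash
mkdir -p pics; cat > h.py <<'E'
import numpy as np,cv2
from station import bot
from scipy.spatial.transform import Rotation as Ro
def rot(q): return Ro.from_quat([q[1],q[2],q[3],q[0]]).as_matrix()
def cam(name,obs=None):
    p=bot.camera_params(name)
    K=np.array(p["K"]);k1=p["k1"]
    if "R" in p:
        R=np.array(p["R"]);t=np.array(p["t"]);return K,k1,R,t
    H=np.array(p["hand_eye"]);o=obs or bot.get_obs()
    T=np.eye(4);T[:3,:3]=rot(o["tool_rot"]);T[:3,3]=o["eef_pos"]
    M=np.linalg.inv(T@H);return K,k1,M[:3,:3],M[:3,3]
def ray(c,xy):
    K,k1,R,t=c
    u=cv2.undistortPoints(np.array([[xy]],float),K,np.array([k1,0,0,0,0.]))[0,0]
    d=R.T@np.array([u[0],u[1],1]);return -R.T@t,d/np.linalg.norm(d)
def onz(c,xy,z):
    o,d=ray(c,xy);return o+d*(z-o[2])/d[2]
def tri(rs):
    A=0;b=0
    for o,d in rs:
        P=np.eye(3)-np.outer(d,d);A=A+P;b=b+P@o
    X=np.linalg.solve(A,b);return X,[np.linalg.norm((np.eye(3)-np.outer(d,d))@(X-o)) for o,d in rs]
def proj(c,X):
    K,k1,R,t=c;p=R@np.array(X)+t;u=p[:2]/p[2];u=u*(1+k1*(u@u));return K[:2,:2]@u+K[:2,2]
E
cat > a.py <<'E'
from h import *
np.set_printoptions(precision=4,suppress=True)
o=bot.get_obs();print(o)
C={}
for n in ("scene","top","wrist"):
    C[n]=cam(n,o if n=="wrist" else None);im=bot.read_camera(n);cv2.imwrite(f"pics/{n}0.png",im)
    print(n,"pos",-C[n][2].T@C[n][3])
cv2.imwrite("pics/two.png",np.hstack([cv2.resize(cv2.imread(f"pics/{n}0.png"),(400,300)) for n in ("scene","top")]))
for th in "base_hole foot_hole column lamp_base drift_stand drift bolt_rack bolt_short bolt_mid bolt_long ink_bottle pen_cup pen_box card_reader".split():
    r=[]
    for n in ("scene","top"):
        d=bot.place_of(n,th)
        if d: r.append(ray(C[n],d[0]["xy"]));print(th,n,round(d[0]["score"],2),np.round(d[0]["xy"],1),end=' ')
    if len(r)==2: X,e=tri(r);print(X,"err",np.round(e,4))
    else: print()
E
python3 a.py
```

```text
{'t': 0.0, 'q': array([ 1.0139,  0.4778,  0.0223,  1.5565, -0.0115,  1.1093, -0.0831]), 'joint_vel': array([-0.0008,  0.0009, -0.0017, -0.0008, -0.0001,  0.0001, -0.0013]), 'joint_torque': array([ -0.0002, -59.644 ,   1.6078, -28.1204,   0.0124,   0.0091,
         0.    ]), 'eef_pos': array([ 0.2926, -0.6076,  0.2303]), 'tool_rot': array([ 0.1572, -0.1575,  0.69  , -0.6887]), 'contact_force': array([-0.0011,  0.6587, -0.334 ]), 'torque': array([ 0.0246,  0.0393, -0.0462]), 'gripper_width': 0.9983808761628085}
scene pos [ 1.0009 -0.2762  0.8144]
top pos [0.4186 0.0507 1.1117]
wrist pos [ 0.3664 -0.5716  0.3722]
base_hole scene 0.55 [310.3 241.3] base_hole top 0.87 [314.  259.9] [0.4886 0.0646 0.066 ] err [0.0035 0.0035]
foot_hole scene 0.81 [311.3 240.2] foot_hole top 0.96 [314.7 259.8] [0.4894 0.0647 0.0701] err [0.0017 0.0017]
column scene 0.74 [354.6 241.3] column top 0.74 [474.5 288.9] [ 0.5556 -0.0805  0.3181] err [0.1607 0.1607]
lamp_base scene 0.58 [313.5 255. ] lamp_base top 0.65 [313.2 266. ] [0.4819 0.0708 0.0039] err [0.0005 0.0005]
drift_stand scene 0.6 [393.  223.1] drift
[... 380 characters left out ...]
0.3985] err [0.2539 0.2539]
bolt_mid scene 0.52 [171.7 338.9] bolt_mid top 0.57 [476.2 264.1] [ 0.4836 -0.2793  0.0086] err [0.0015 0.0015]
bolt_long scene 0.54 [169.4 314.4] bolt_long top 0.62 [470.3 287.8] [ 0.4337 -0.261   0.0169] err [0.0001 0.0001]
ink_bottle scene 0.83 [218.2 428. ] ink_bottle top 0.63 [478.2 170.8] [ 0.6895 -0.2897  0.0056] err [0.0019 0.0019]
pen_cup scene 0.51 [352.8 242.1] pen_cup top 0.8 [141.7 256.6] [ 0.4726  0.3394 -0.0648] err [0.1228 0.1228]
pen_box scene 0.84 [447.3 262.6] pen_box top 0.93 [209.6 174. ] [0.6846 0.2987 0.0034] err [0.0012 0.0012]
card_reader scene 0.78 [294.2 222.2] card_reader top 0.74 [306.5 314.4] [0.3806 0.0858 0.0178] err [0.0018 0.0018]
```

View pics/top0.png

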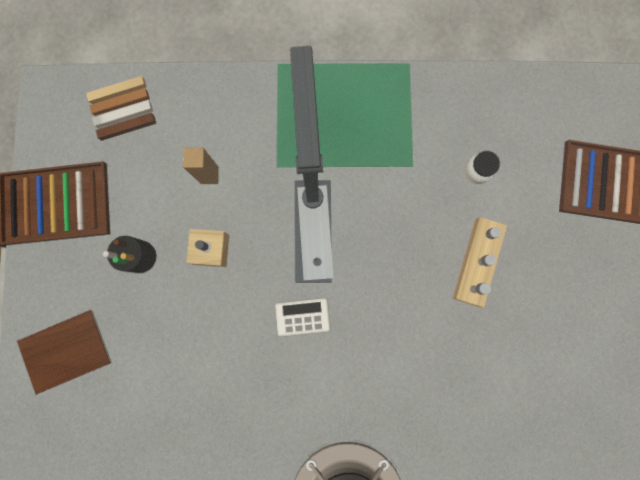

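View pics/scene0.png

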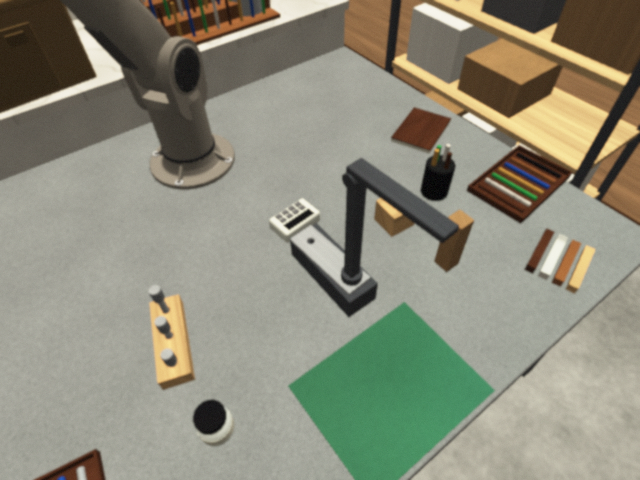

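```bash
cat >> h.py <<'E'
np.set_printoptions(precision=4,suppress=True)
def go(p,yaw=None,o=None):
    """linear/dr for TCP p (world), tool down; yaw = world direction (deg) of tool z (jaws)"""
    o=o or bot.get_obs();R=rot(o["tool_rot"]);l=R.T@(np.array(p)-o["eef_pos"])
    if yaw is None: yaw=np.degrees(np.arctan2(R[1,2],R[0,2]))
    a=np.radians(yaw);z=np.array([np.cos(a),np.sin(a),0]);y=np.array([0,0,-1.]);D=np.c_[np.cross(y,z),y,z]
    dr=Ro.from_matrix(R.T@D).as_rotvec(degrees=True)
    print("linear",l,"dr",dr,"| rows",np.ceil(max(np.linalg.norm(l)/.0417,np.linalg.norm(dr)/7.16)))
def st():
    o=bot.get_obs();R=rot(o["tool_rot"]);print("t",round(o["t"],2),"p",o["eef_pos"],"jaw",np.degrees(np.arctan2(R[1,2],R[0,2])).round(2),"tilt y",R[:,1],"F",o["contact_force"],"w",round(o["gripper_width"],3));return o
E
python3 - <<'E'
from h import *
o=st();print(rot(o["tool_rot"]));print(np.array(bot.camera_params("wrist")["hand_eye"]))
print("q",o["q"])
top=cam("top");sc=cam("scene")
for a,b in zip([(494,233),(488,260.5),(483.5,289)],[(168,355),(162,323),(156,292)]): print(tri([ray(top,a),ray(sc,b)]))
R=rot(o["tool_rot"])
go([0.40,-0.32,0.30])
E
```

```text
t 1.55 p [ 0.2929 -0.6082  0.2313] jaw -64.29 tilt y [ 0.  0. -1.] F [0.6707 1.1967 0.3265] w 1.0
[[-0.901   0.      0.4338]
 [-0.4338  0.     -0.901 ]
 [-0.     -1.     -0.    ]]
[[-0.0003  0.9476  0.3194 -0.0821]
 [-0.0011 -0.3194  0.9476 -0.1419]
 [ 1.     -0.0001  0.0012 -0.0007]
 [ 0.      0.      0.      1.    ]]
q [ 1.0139  0.477   0.0224  1.5554 -0.0115  1.1093 -0.0831]
(array([ 0.5444, -0.2997,  0.0649]), [np.float64(0.0005936346587698407), np.float64(0.0005936346587698246)])
(array([ 0.487 , -0.2809,  0.0796]), [np.float64(1.4595553105514707e-05), np.float64(1.4595553105367437e-05)])
(array([ 0.4303, -0.2629,  0.0992]), [np.float64(0.0006452424351253159), np.float64(0.0006452424351252225)])
linear [-0.2215 -0.0687 -0.2132] dr [ 0.0006 -0.     -0.0008] | rows 8.0
```

```bash
python3 - <<'E'
from h import *
go([0.47,0.03,0.25],0)
E
```

```text
linear [-0.4365 -0.0187 -0.4981] dr [  0.0001 -64.2896  -0.001 ] | rows 16.0
```

```bash
python3 -m crank '[{"linear":[-0.02,-0.02,-0.02],"dr":[0,-7,0],"hand":1},{"linear":[-0.05,-0.02,-0.05],"dr":[0,-14,0],"hand":1},{"linear":[-0.08,-0.02,-0.08],"dr":[0,-21,0],"hand":1},{"linear":[-0.11,-0.02,-0.11],"dr":[0,-28,0],"hand":1},{"linear":[-0.14,-0.02,-0.14],"dr":[0,-35,0],"hand":1},{"linear":[-0.17,-0.02,-0.17],"dr":[0,-42,0],"hand":1},{"linear":[-0.20,-0.02,-0.20],"dr":[0,-49,0],"hand":1},{"linear":[-0.23,-0.02,-0.23],"dr":[0,-56,0],"hand":1},{"linear":[-0.25,-0.02,-0.26],"dr":[0,-64.3,0],"hand":1},{"linear":[-0.25,-0.02,-0.26],"dr":[0,-64.3,0],"hand":1}]'
python3 - <<'E'
from h import *
st();go([0.47,0.03,0.25],0)
E
```

```text
t: 2.38
eef_pos: [0.4077, -0.2571, 0.2518]
tool_rot: [0.505, -0.503, 0.496, -0.495]
contact_force: [0.2, 1.1, -1.3]
gripper_width: 1.0
t 2.38 p [ 0.4077 -0.2571  0.2518] jaw 1.0 tilt y [ 0.0011  0.0023 -1.    ] F [ 0.1769  1.0705 -1.3067] w 1.0
linear [-0.286   0.0025  0.0673] dr [-0.0642  0.9952 -0.1323] | rows 8.0
```

```bash
python3 -m crank '[{"linear":[-0.287,0,0.062],"dr":[0,0,0],"hand":1},{"linear":[-0.287,0,0.062],"dr":[0,0,0],"hand":1},{"linear":[-0.287,0,0.062],"dr":[0,0,0],"hand":1},{"linear":[-0.287,0,0.062],"dr":[0,0,0],"hand":1},{"linear":[-0.287,0,0.062],"dr":[0,0,0],"hand":1},{"linear":[-0.287,0,0.062],"dr":[0,0,0],"hand":1},{"linear":[-0.287,0,0.062],"dr":[0,0,0],"hand":1},{"linear":[-0.287,0,0.062],"dr":[0,0,0],"hand":1},{"linear":[-0.287,0,0.062],"dr":[0,0,0],"hand":1},{"linear":[-0.287,0,0.062],"dr":[0,0,0],"hand":1}]' | head -2
cat > look.py <<'E'
import sys
from h import *
import json
tag=sys.argv[1];o=st();c=cam("wrist",o);cv2.imwrite(f"pics/{tag}.png",bot.read_camera("wrist"))
out={"o":{k:np.array(o[k]).tolist() for k in("eef_pos","tool_rot")},"pts":{}}
for th in sys.argv[2:]:
    for d in bot.place_of("wrist",th)[:2]:
        print(th,round(d["score"],2),np.round(d["xy"],1)); out["pts"].setdefault(th,np.array(d["xy"]).tolist())
json.dump(out,open(tag+".json","w"))
E
python3 look.py L1 foot_hole base_hole column lamp_base
```

```text
t: 3.22
eef_pos: [0.4672, 0.021, 0.2512]
t 3.22 p [0.4672 0.021  0.2512] jaw 0.01 tilt y [-0.0003 -0.0005 -1.    ] F [ 0.3022 -0.3749 -0.801 ] w 1.0
foot_hole 0.72 [345.4 169.3]
base_hole 0.85 [343.7 156.9]
column 0.66 [581.5 183.6]
lamp_base 0.73 [340.6 151.6]
```

View pics/L1.png

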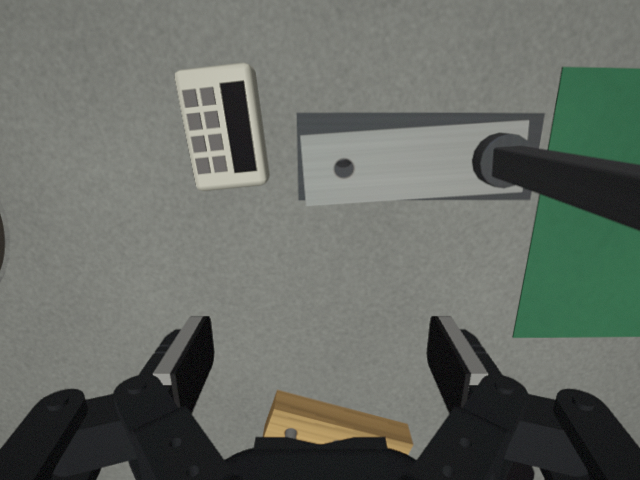

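```bash
python3 -m crank '[{"linear":[-0.04,0,0],"dr":[0,0,0],"hand":1},{"linear":[-0.07,0,0.01],"dr":[0,0,0],"hand":1},{"linear":[-0.07,0,0.01],"dr":[0,0,0],"hand":1},{"linear":[-0.07,0,0.01],"dr":[0,0,0],"hand":1},{"linear":[-0.07,0,0.01],"dr":[0,0,0],"hand":1}]' | head -2
python3 look.py L2 foot_hole base_hole column lamp_base
python3 - <<'E'
from h import *
im=cv2.imread("pics/L2.png")
cv2.imwrite("pics/L2c.png",cv2.resize(im[150:390,250:570],None,fx=2.5,fy=2.5,interpolation=cv2.INTER_CUBIC))
E
```

```text
t: 3.88
eef_pos: [0.4771, 0.0905, 0.2511]
t 3.88 p [0.4771 0.0905 0.2511] jaw -0.04 tilt y [-0.0006 -0.0006 -1.    ] F [ 0.6717 -0.4416  0.1898] w 0.997
foot_hole 0.7 [327.2 245.5]
base_hole 0.84 [331.4 232.6]
column 0.73 [540. 291.]
lamp_base 0.74 [331.4 216.1]
```

View pics/L2c.png

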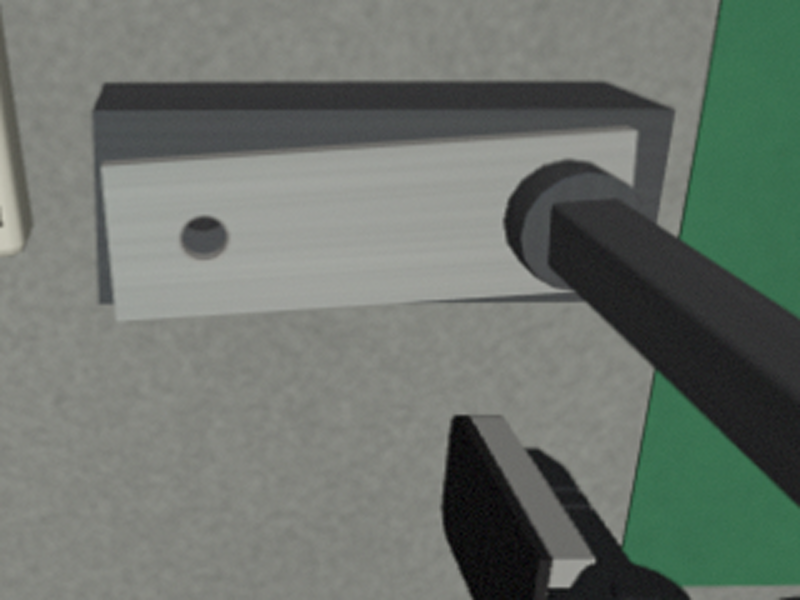

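```bash
cat > m.py <<'E'
from h import *
import json
from scipy.optimize import least_squares
def lc(tag):
    o=json.load(open(tag+".json"))["o"];return cam("wrist",o)
c1,c2=lc("L1"),lc("L2")
f=lambda x,y:(250+x/2.5-.3,150+y/2.5-.3)
A={"UL":(297,113),"UR":(544,114),"LL":(298,200),"pUL":(301,135),"pUR":(528,121),"pLL":(306,206),"hole":(344.3,168)}
B={"UL":f(94,110),"UR":f(672,109),"LL":f(100,302),"pUL":f(103,165),"pUR":f(636,129),"pLL":f(117,321),"hole":f(204,238)}
for k in A: print(k,*tri([ray(c1,A[k]),ray(c2,B[k])]))
# joint model fit: block x,y,yaw, swing, per-view free shift none
M={"UL":(-.04,.0375),"UR":(.17,.0375),"LL":(-.04,-.0375)}
def pts(p):
    x,y,a,s,dz=p;Rz=lambda a:np.array([[np.cos(a),-np.sin(a)],[np.sin(a),np.cos(a)]])
    W={k:np.r_[Rz(a)@v+[x,y],.06+dz] for k,v in M.items()}
    W["hole"]=np.r_[Rz(a)@(np.array([.13,0])+Rz(s)@np.array([-.13,0]))+[x,y],.0685+dz]
    for k,yy in (("pUL",.03),("pLL",-.03)): pass
    return W
def res(p):
    W=pts(p);return np.concatenate([proj(c,W[k])-np.array(I[k]) for c,I in((c1,A),(c2,B)) for k in W])
r=least_squares(res,[.49,.07,0,.06,0]);print("fit",r.x,"off mm",130*np.sin(r.x[3]));print(r.fun.round(1))
a=np.arctan2(*( (lambda d:(d[1],d[0]))((onz(c2,B["pUR"],.0685)-onz(c2,B["pUL"],.0685))[:2])));print("plate yaw",a,"swing",a-r.x[2])
print("foot hole world",pts(r.x)["hole"])
print("foot via L1,L2 onz",onz(c1,A["hole"],.0685),onz(c2,B["hole"],.0685))
t=cam("top");s=cam("scene");print("base hole top/scene onz",onz(t,(314.7,259.8),.0685),onz(s,(311.3,240.2),.0685))
E
python3 m.py
python3 - <<'E'
from h import *
go([0.518,0.235,0.30],0)
E
```

```text
UL [0.4474 0.1054 0.0544] [np.float64(8.261924366770105e-05), np.float64(8.261924366766917e-05)]
UR [0.6591 0.1058 0.0541] [np.float64(0.000521326452795647), np.float64(0.0005213264527956277)]
LL [0.4472 0.03   0.0545] [np.float64(0.00025708695479132327), np.float64(0.0002570869547912586)]
pUL [0.451  0.0879 0.0661] [np.float64(8.880604068920735e-05), np.float64(8.880604068913563e-05)]
pUR [0.643  0.0999 0.0609] [np.float64(6.881430129202373e-05), np.float64(6.881430129226144e-05)]
pLL [0.4547 0.0272 0.0663] [np.float64(3.712219689828862e-05), np.float64(3.712219689825721e-05)]
hole [0.4875 0.0608 0.0678] [np.float64(0.00027630151625745466), np.float64(0.0002763015162573215)]
fit [ 0.4875  0.0683  0.0012  0.0615 -0.003 ] off mm 7.9858180484433126
[-0.2 -0.4 -0.7 -0.4  0.4 -0.1 -0.2  0.2 -0.1  0.2  0.4  0.5 -0.2  0.3
  0.5 -0.2]
plate yaw 0.06951319720984823 swing 0.06827264255048261
foot hole world [0.4877 0.0603 0.0655]
foot via L1,L2 onz [0.4877 0.0609 0.0685] [0.4872 0.0611 0.0685]
base hole top/scene onz [0.4904 0.0662 0.0685] [0.4875 0.0639 0.0685]
linear [-0.1446 -0.0488  0.0405] dr [ 0.0026 -0.0949  0.0289] | rows 4.0
```

```bash
python3 -m crank '[{"linear":[-0.04,-0.02,0.01],"dr":[0,0,0],"hand":1},{"linear":[-0.12,-0.02,0.04],"dr":[0,0,0],"hand":1},{"linear":[-0.12,-0.02,0.04],"dr":[0,0,0],"hand":1},{"linear":[-0.12,-0.02,0.04],"dr":[0,0,0],"hand":1},{"linear":[-0.12,-0.02,0.04],"dr":[0,0,0],"hand":1},{"linear":[-0.12,-0.02,0.04],"dr":[0,0,0],"hand":1},{"linear":[-0.12,-0.02,0.04],"dr":[0,0,0],"hand":1}]' | head -2
python3 look.py D1 drift drift_stand
python3 -m crank '[{"linear":[-0.04,0,0.0],"dr":[0,0,0],"hand":1},{"linear":[-0.07,0,0.0],"dr":[0,0,0],"hand":1},{"linear":[-0.07,0,0],"dr":[0,0,0],"hand":1},{"linear":[-0.07,0,0],"dr":[0,0,0],"hand":1},{"linear":[-0.07,0,0],"dr":[0,0,0],"hand":1}]' | head -2
python3 look.py D2 drift drift_stand
python3 - <<'E'
from h import *
a,b=cv2.imread("pics/D1.png"),cv2.imread("pics/D2.png")
cv2.imwrite("pics/D.png",np.hstack([a[0:480,200:600],b[0:480,200:600]]))
E
```

```text
t: 4.72
eef_pos: [0.5171, 0.2097, 0.2709]
t 4.72 p [0.5171 0.2097 0.2709] jaw -0.1 tilt y [-0.0007 -0.0015 -1.    ] F [-0.6328 -0.8113 -0.0273] w 1.002
drift 0.8 [322.8 117.9]
drift_stand 0.63 [321.7 119.7]
t: 5.28
eef_pos: [0.5174, 0.2803, 0.2711]
t 5.28 p [0.5174 0.2803 0.2711] jaw -0.04 tilt y [-0.     -0.0011 -1.    ] F [-0.1172  0.9093 -0.525 ] w 1.001
drift 0.83 [320.5 188.1]
drift_stand 0.79 [322.  185.2]
```

View pics/D.png

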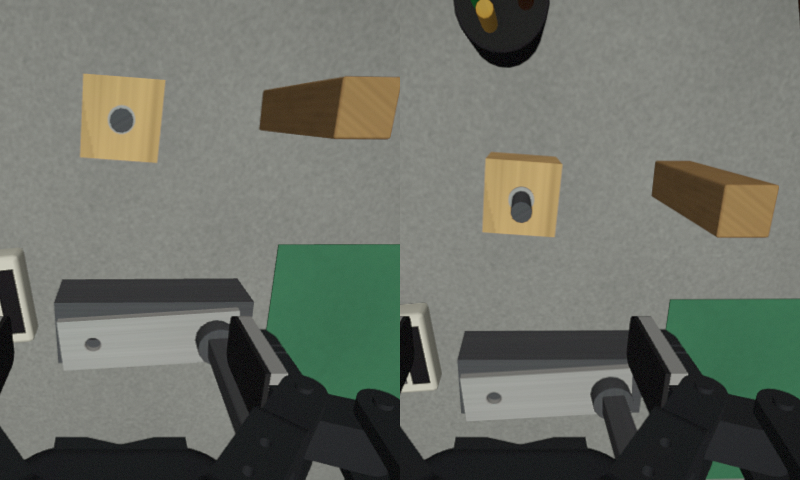

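```bash
python3 - <<'E'
from h import *
import json
g=lambda t:cam("wrist",json.load(open(t+".json"))["o"])
c1,c2=g("D1"),g("D2")
print("handle top",tri([ray(c1,(321.5,120)),ray(c2,(321.3,212))]))
im=cv2.imread("pics/D1.png");im2=cv2.imread("pics/D2.png")
# stand top via colour
for c,i,roi in((c1,im,(60,175,270,375)),(c2,im2,(150,245,270,375))):
    y0,y1,x0,x1=roi;h=cv2.cvtColor(i[y0:y1,x0:x1],cv2.COLOR_BGR2HSV)
    m=((h[...,1]>80)&(h[...,2]>140)).astype(np.uint8)
    k=max(cv2.findContours(m,0,1)[0],key=cv2.contourArea);r=cv2.minAreaRect(k);bx=cv2.boxPoints(r)+[x0,y0]
    q=np.array([onz(c,p,.066) for p in bx]);print(bx.round(0).tolist(),q.mean(0),np.linalg.norm(np.diff(q,axis=0),axis=1))
    print("handle onz .118",onz(c,(321.5,120) if c is c1 else (321.3,212),.118))
go([0.518,0.290,0.17],0)
E
```

```text
handle top (array([0.5182, 0.2888, 0.1171]), [np.float64(7.841012477456338e-05), np.float64(7.841012477459329e-05)])
[[277.0, 156.0], [283.0, 73.0], [365.0, 79.0], [358.0, 162.0]] [0.5177 0.289  0.066 ] [0.0696 0.0691 0.0699]
handle onz .118 [0.5181 0.2888 0.118 ]
[[282.0, 233.0], [285.0, 157.0], [361.0, 160.0], [358.0, 237.0]] [0.5189 0.2894 0.066 ] [0.0724 0.0688 0.0726]
handle onz .118 [0.5182 0.2891 0.118 ]
linear [-0.0104  0.1012  0.0002] dr [-0.0125 -0.1277  0.0629] | rows 3.0
```

```bash
python3 -m crank '[{"linear":[-0.009,0.04,0.0006],"dr":[0,0,0],"hand":1},{"linear":[-0.009,0.08,0.0006],"dr":[0,0,0],"hand":1},{"linear":[-0.009,0.12,0.0006],"dr":[0,0,0],"hand":1},{"linear":[-0.009,0.15,0.0006],"dr":[0,0,0],"hand":1},{"linear":[-0.009,0.17,0.0006],"dr":[0,0,0],"hand":1},{"linear":[-0.009,0.187,0.0006],"dr":[0,0,0],"hand":1},{"linear":[-0.009,0.187,0.0006],"dr":[0,0,0],"hand":1},{"linear":[-0.009,0.187,0.0006],"dr":[0,0,0],"hand":1}]' 90 | head -2
python3 -c "
from h import *
st();go([.518,.289,.084],0)"
```

```text
t: 6.1
eef_pos: [0.5178, 0.2895, 0.0839]
t 6.1 p [0.5178 0.2895 0.0839] jaw -0.05 tilt y [-0.0013 -0.0011 -1.    ] F [0.1576 0.0504 0.38  ] w 0.994
linear [ 0.0005 -0.0001  0.0002] dr [ 0.0735 -0.0534  0.0619] | rows 1.0
```

```bash
python3 -m crank '[{"linear":[0,0,0],"dr":[0,0,0],"hand":-1},{"linear":[0,0,0],"dr":[0,0,0],"hand":-1},{"linear":[0,0,0],"dr":[0,0,0],"hand":-1},{"linear":[0,0,0],"dr":[0,0,0],"hand":-1},{"linear":[0,0,0],"dr":[0,0,0],"hand":-1},{"linear":[0,0,0],"dr":[0,0,0],"hand":-1},{"linear":[0,0,0],"dr":[0,0,0],"hand":-1},{"linear":[0,0,0],"dr":[0,0,0],"hand":-1},{"linear":[0,0,0],"dr":[0,0,0],"hand":-1},{"linear":[0,0,0],"dr":[0,0,0],"hand":-1}]' 90 
python3 -m crank '[{"linear":[0,-0.03,0],"dr":[0,0,0],"hand":-1},{"linear":[0,-0.06,0],"dr":[0,0,0],"hand":-1},{"linear":[0,-0.09,0],"dr":[0,0,0],"hand":-1},{"linear":[0,-0.10,0],"dr":[0,0,0],"hand":-1},{"linear":[0.04,-0.10,0],"dr":[0,0,0],"hand":-1},{"linear":[0.08,-0.1,-0.01],"dr":[0,0,0],"hand":-1},{"linear":[0.11,-0.1,-0.02],"dr":[0,0,0],"hand":-1},{"linear":[0.11,-0.1,-0.02],"dr":[0,0,0],"hand":-1},{"linear":[0.11,-0.1,-0.02],"dr":[0,0,0],"hand":-1}]'
python3 look.py H1 drift foot_hole
```

```text
t: 6.93
eef_pos: [0.5182, 0.2908, 0.0851]
tool_rot: [0.5, -0.5, 0.5, -0.5]
contact_force: [-0.8, -0.6, 5.6]
gripper_width: 0.186
t: 7.68
eef_pos: [0.4973, 0.1779, 0.1834]
tool_rot: [-0.498, 0.5, -0.501, 0.501]
contact_force: [0.6, 0.8, -1.4]
gripper_width: 0.185
t 7.68 p [0.4973 0.1779 0.1834] jaw -0.2 tilt y [-0.0012 -0.0019 -1.    ] F [ 0.5991  0.7637 -1.4239] w 0.185
drift 0.79 [319.8 259.5]
drift 0.41 [345.1  79.8]
```

View pics/H1.png

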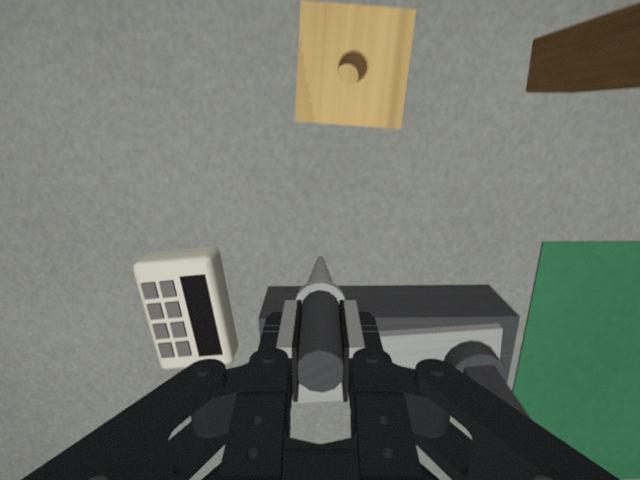

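```bash
python3 - <<'E'
from h import *
import json
J=json.load(open("H1.json"));c=cam("wrist",J["o"]);p=np.array(J["o"]["eef_pos"])
for z in(-.077,):
  print("tip-tcp",onz(c,(320.3,258.5),p[2]+z)-p)
print("handle top - tcp",onz(c,(321.5,374),p[2]+.033)-p)
print("stand hole",onz(c,(352.5,67),.066))
T=proj(c,p+[0,0,-.077]);print("expected tip px if aligned",T)
print(onz(c,(320.3,258.5),0)-onz(c,(320.3,262.5),0))
st()
E
```

```text
tip-tcp [-0.0002 -0.0018 -0.077 ]
handle top - tcp [ 0.     -0.0019  0.033 ]
stand hole [0.5177 0.2894 0.066 ]
expected tip px if aligned [320.6791 255.8138]
[0.    0.004 0.   ]
t 7.83 p [0.4978 0.182  0.1842] jaw 0.1 tilt y [ 0.      0.0011 -1.    ] F [-0.1897  0.4549 -2.2025] w 0.187
```

```bash
python3 -m crank '[{"linear":[0.04,0,-0.003],"dr":[0,0,0],"hand":-1},{"linear":[0.08,0,-0.006],"dr":[0,0,0],"hand":-1},{"linear":[0.1157,0.0,-0.0102],"dr":[0,0,0],"hand":-1},{"linear":[0.1157,0.022,-0.0102],"dr":[0,0,0],"hand":-1},{"linear":[0.1157,0.022,-0.0102],"dr":[0,0,0],"hand":-1},{"linear":[0.1157,0.022,-0.0102],"dr":[0,0,0],"hand":-1},{"linear":[0.1157,0.022,-0.0102],"dr":[0,0,0],"hand":-1},{"linear":[0.1157,0.022,-0.0102],"dr":[0,0,0],"hand":-1}]'
python3 look.py H2 drift foot_hole
python3 - <<'E'
from h import *
im=cv2.imread("pics/H2.png")
cv2.imwrite("pics/H2c.png",cv2.resize(im[200:360,220:430],None,fx=3.5,fy=3.5,interpolation=cv2.INTER_CUBIC))
E
```

```text
t: 8.5
eef_pos: [0.4883, 0.0673, 0.1632]
tool_rot: [0.502, -0.5, 0.499, -0.499]
contact_force: [0.2, -0.1, -1.6]
gripper_width: 0.184
t 8.5 p [0.4883 0.0673 0.1632] jaw 0.21 tilt y [ 0.0014  0.0013 -1.    ] F [ 0.229  -0.1377 -1.6128] w 0.184
drift 0.65 [321.8 258.1]
foot_hole 0.71 [315.9 256.5]
```

View pics/H2c.png

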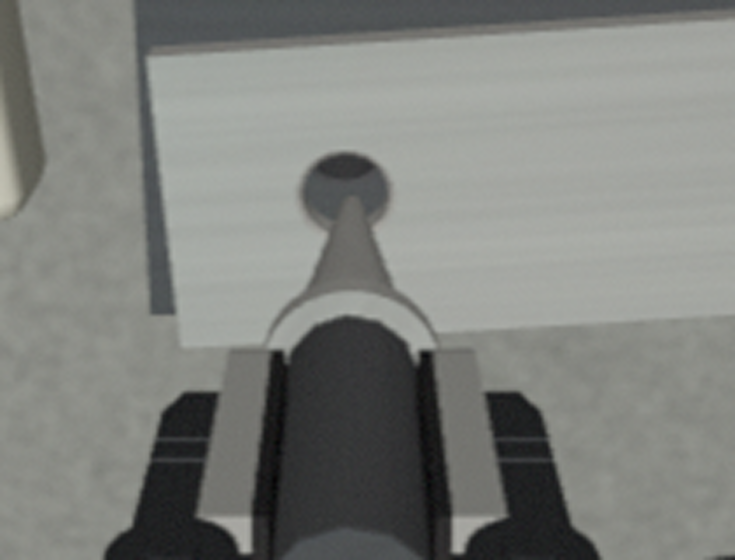

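```bash
python3 - <<'E'
from h import *
import json
J=json.load(open("H2.json"));c=cam("wrist",J["o"]);p=np.array(J["o"]["eef_pos"])
q=lambda x,y:(220+x/3.5-.35,200+y/3.5-.35)
print("tip",onz(c,q(352,200),p[2]-.077)," hole",onz(c,q(346,192),.0685),"hole edges x",onz(c,q(302,190),.0685),onz(c,q(391,190),.0685),"top edge",onz(c,q(346,151),.0685))
print("base hole near edge(y-)",onz(c,q(345,179),.06))
st()
E
```

```text
tip [0.4883 0.0669 0.0862]  hole [0.4872 0.0618 0.0685] hole edges x [0.4788 0.0621 0.0685] [0.4958 0.0622 0.0685] top edge [0.4872 0.07   0.0685]
base hole near edge(y-) [0.487  0.0613 0.06  ]
t 8.65 p [0.4881 0.0661 0.1629] jaw 0.13 tilt y [ 0.0011  0.0005 -1.    ] F [-0.1068 -1.1591 -1.8871] w 0.183
```

```bash
python3 -m crank '[{"linear":[-0.0005,0.008,-0.0008],"dr":[0,0,0],"hand":-1},{"linear":[-0.0005,0.014,-0.0008],"dr":[0,0,0],"hand":-1},{"linear":[-0.0005,0.018,-0.0008],"dr":[0,0,0],"hand":-1},{"linear":[-0.0005,0.022,-0.0008],"dr":[0,0,0],"hand":-1},{"linear":[-0.0005,0.026,-0.0008],"dr":[0,0,0],"hand":-1},{"linear":[-0.0005,0.030,-0.0008],"dr":[0,0,0],"hand":-1},{"linear":[-0.0005,0.030,-0.0008],"dr":[0,0,0],"hand":-1},{"linear":[-0.0005,0.030,-0.0008],"dr":[0,0,0],"hand":-1}]'
python3 look.py H3 drift foot_hole
python3 - <<'E'
from h import *
im=cv2.imread("pics/H3.png")
cv2.imwrite("pics/H3c.png",cv2.resize(im[200:360,220:430],None,fx=3.5,fy=3.5,interpolation=cv2.INTER_CUBIC))
E
```

```text
t: 9.32
eef_pos: [0.4867, 0.0653, 0.132]
tool_rot: [-0.5, 0.5, -0.5, 0.5]
contact_force: [-0.0, 0.3, -2.1]
gripper_width: 0.186
t 9.32 p [0.4867 0.0653 0.132 ] jaw 0.01 tilt y [-0.0006  0.     -1.    ] F [-0.0007  0.3105 -2.1366] w 0.186
drift 0.56 [319.7 257.7]
foot_hole 0.77 [321.  272.4]
```

View pics/H3c.png

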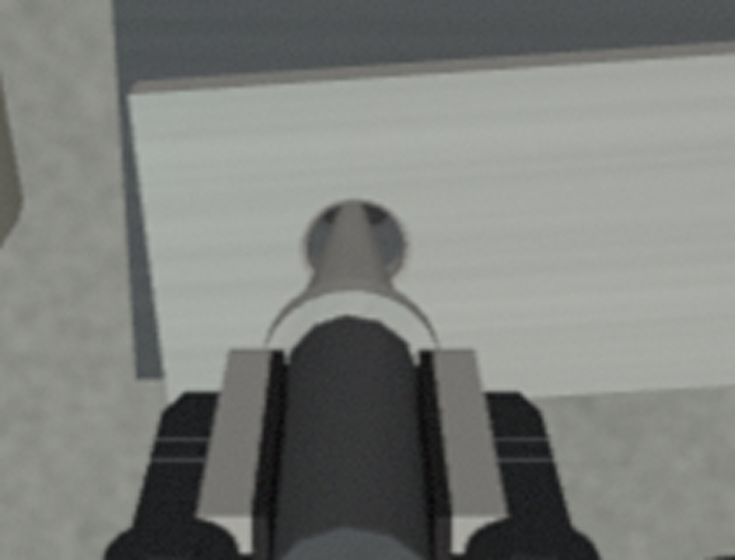

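```bash
python3 -m crank '[{"linear":[-0.0003,0.004,0.0004],"dr":[0,0,0],"hand":-1},{"linear":[-0.0008,0.008,0.0004],"dr":[0,0,0],"hand":-1},{"linear":[-0.0012,0.012,0.0004],"dr":[0,0,0],"hand":-1},{"linear":[-0.0018,0.016,0.0004],"dr":[0,0,0],"hand":-1},{"linear":[-0.0024,0.020,0.0004],"dr":[0,0,0],"hand":-1},{"linear":[-0.0028,0.022,0.0004],"dr":[0,0,0],"hand":-1},{"linear":[-0.0028,0.022,0.0004],"dr":[0,0,0],"hand":-1}]' 110
python3 -m crank '[{"linear":[-0.0004,0.004,0],"dr":[0,0,0],"hand":-1},{"linear":[-0.0008,0.008,0],"dr":[0,0,0],"hand":-1},{"linear":[-0.0012,0.010,0],"dr":[0,0,0],"hand":-1},{"linear":[-0.0014,0.012,0],"dr":[0,0,0],"hand":-1},{"linear":[-0.0014,0.012,0],"dr":[0,0,0],"hand":-1}]'
```

```text
t: 10.05
eef_pos: [0.4871, 0.0679, 0.1097]
tool_rot: [-0.5, 0.5, -0.5, 0.5]
contact_force: [1.0, -2.7, -3.1]
gripper_width: 0.18
t: 10.47
eef_pos: [0.487, 0.0694, 0.0977]
tool_rot: [-0.5, 0.5, -0.5, 0.5]
contact_force: [1.7, -2.0, -3.8]
gripper_width: 0.177
```

```bash
python3 -m crank '[{"linear":[-0.0004,0.003,0],"dr":[0,0,0],"hand":-1},{"linear":[-0.0006,0.006,0],"dr":[0,0,0],"hand":-1},{"linear":[-0.0008,0.008,0],"dr":[0,0,0],"hand":-1},{"linear":[-0.0008,0.009,0],"dr":[0,0,0],"hand":-1},{"linear":[-0.0008,0.01,0],"dr":[0,0,0],"hand":-1},{"linear":[-0.0008,0.01,0],"dr":[0,0,0],"hand":-1},{"linear":[-0.0008,0.01,0],"dr":[0,0,0],"hand":-1}]'
```

```text
t: 11.05
eef_pos: [0.4871, 0.0703, 0.0881]
tool_rot: [-0.5, 0.5, -0.5, 0.5]
contact_force: [1.0, -2.1, -2.8]
gripper_width: 0.178
```

```bash
python3 -m crank '[{"linear":[-0.0002,0.001,0],"dr":[0,0,0],"hand":-1},{"linear":[-0.0002,0.002,0],"dr":[0,0,0],"hand":-1},{"linear":[-0.0002,0.002,0],"dr":[0,0,0],"hand":-1},{"linear":[-0.0002,0.002,0],"dr":[0,0,0],"hand":-1}]'
python3 look.py H4 drift lamp_base
python3 - <<'E'
from h import *
im=cv2.imread("pics/H4.png")
cv2.imwrite("pics/H4c.png",cv2.resize(im[180:420,200:520],None,fx=2.5,fy=2.5,interpolation=cv2.INTER_CUBIC))
E
```

```text
t: 11.38
eef_pos: [0.4873, 0.0709, 0.0875]
tool_rot: [-0.5, 0.5, -0.5, 0.5]
contact_force: [-4.9, -3.0, 14.3]
gripper_width: 0.182
t 11.38 p [0.4873 0.0709 0.0875] jaw 0.01 tilt y [ 0.0003 -0.0006 -1.    ] F [-4.8708 -3.0028 14.253 ] w 0.182
lamp_base 0.96 [321.3 255.5]
```

View pics/H4c.png

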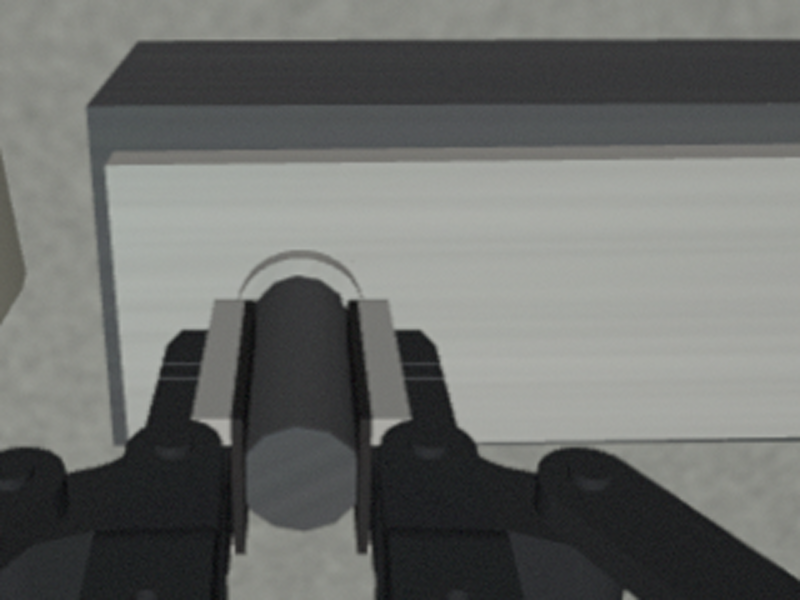

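```bash
python3 -m crank '[{"linear":[-0.001,-0.0005,0],"dr":[0,0,0],"hand":-1},{"linear":[-0.001,-0.0005,0],"dr":[0,0,0],"hand":-1},{"linear":[-0.001,-0.0005,0],"dr":[0,0,0],"hand":-1},{"linear":[0,-0.0005,0],"dr":[0,0,0],"hand":-1},{"linear":[0,-0.0005,0],"dr":[0,0,0],"hand":-1}]'
python3 -m crank '[{"linear":[0,-0.02,0],"dr":[0,0,0],"hand":-1},{"linear":[0,-0.04,0],"dr":[0,0,0],"hand":-1},{"linear":[0,-0.06,0],"dr":[0,0,0],"hand":-1},{"linear":[0,-0.08,0],"dr":[0,0,0],"hand":-1},{"linear":[0,-0.1,0],"dr":[0,0,0],"hand":-1},{"linear":[0,-0.1,0],"dr":[0,0,0],"hand":-1},{"linear":[0,-0.1,0],"dr":[0,0,0],"hand":-1}]'
python3 look.py H5 drift foot_hole
python3 -c "
from h import *
go([.518,.2908,.187],0)"
```

```text
t: 11.95
eef_pos: [0.4873, 0.0717, 0.0876]
tool_rot: [0.501, -0.5, 0.5, -0.5]
contact_force: [-2.5, -1.5, 7.6]
gripper_width: 0.179
t: 12.53
eef_pos: [0.4879, 0.0714, 0.1875]
tool_rot: [0.501, -0.499, 0.499, -0.5]
contact_force: [-0.1, 0.5, -2.2]
gripper_width: 0.184
t 12.53 p [0.4879 0.0714 0.1875] jaw 0.04 tilt y [ 0.0027  0.0009 -1.    ] F [-0.1462  0.4979 -2.2063] w 0.184
drift 0.74 [322.2 256.4]
drift 0.32 [320.6 215.8]
foot_hole 0.71 [319.2 239.2]
linear [-0.2202 -0.0015  0.0318] dr [ 0.1138  0.0369 -0.0018] | rows 6.0
```

```bash
python3 -m crank '[{"linear":[-0.04,0,0.005],"dr":[0,0,0],"hand":-1},{"linear":[-0.08,0,0.01],"dr":[0,0,0],"hand":-1},{"linear":[-0.12,0,0.016],"dr":[0,0,0],"hand":-1},{"linear":[-0.16,0,0.022],"dr":[0,0,0],"hand":-1},{"linear":[-0.2,0,0.028],"dr":[0,0,0],"hand":-1},{"linear":[-0.2197,0,0.0303],"dr":[0,0,0],"hand":-1},{"linear":[-0.2197,0,0.0303],"dr":[0,0,0],"hand":-1},{"linear":[-0.2197,0,0.0303],"dr":[0,0,0],"hand":-1},{"linear":[-0.2197,0.02,0.0303],"dr":[0,0,0],"hand":-1},{"linear":[-0.2197,0.02,0.0303],"dr":[0,0,0],"hand":-1}]' | head -2
python3 look.py S1 drift
python3 - <<'E'
from h import *
import json
J=json.load(open("H5.json"));c=cam("wrist",J["o"]);print("foot hole",onz(c,J["pts"]["foot_hole"],.0685))
J=json.load(open("S1.json"));c=cam("wrist",J["o"]);p=np.array(J["o"]["eef_pos"]);print("tip-p",onz(c,J["pts"]["drift"],p[2]-.077)-p)
im=cv2.imread("pics/S1.png");go([.518,.2908,.12])
cv2.imwrite("pics/S1c.png",np.hstack([cv2.resize(cv2.imread("pics/H5.png")[180:340,220:430],(400,305)),cv2.resize(im[180:340,220:430],(400,305))]))
E
```

```text
t: 13.52
eef_pos: [0.516, 0.287, 0.1631]
t 13.52 p [0.516  0.287  0.1631] jaw -0.08 tilt y [-0.005  -0.0044 -1.    ] F [-0.5743 -1.228  -2.4106] w 0.181
drift 0.75 [319.7 259.1]
foot hole [0.4874 0.0687 0.0685]
tip-p [-0.0009 -0.0024 -0.077 ]
linear [-0.0029  0.0456  0.0011] dr [0.1478 0.0002 0.1413] | rows 2.0
```

View pics/S1c.png

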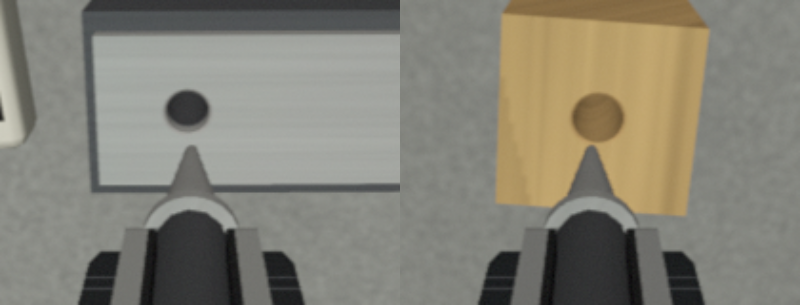

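```bash
python3 - <<'E'
from h import *
import json
J=json.load(open("S1.json"));c=cam("wrist",J["o"])
print("stand hole",onz(c,(220+197.5/1.905,180+117/1.905),.066))
st();go([.5185,.291,.12])
E
```

```text
stand hole [0.5177 0.2894 0.066 ]
t 13.62 p [0.517  0.288  0.1656] jaw -0.09 tilt y [-0.0026 -0.0025 -1.    ] F [-0.1565  0.0019 -1.0754] w 0.177
linear [-0.0031  0.0456  0.0016] dr [0.1478 0.0002 0.1413] | rows 2.0
```

```bash
python3 -m crank '[{"linear":[0,0,0],"dr":[0,0,0],"hand":-1},{"linear":[0,0,0],"dr":[0,0,0],"hand":-1},{"linear":[0,0.012,0],"dr":[0,0,0],"hand":-1},{"linear":[0,0.024,0],"dr":[0,0,0],"hand":-1},{"linear":[0,0.036,0],"dr":[0,0,0],"hand":-1},{"linear":[0,0.046,0],"dr":[0,0,0],"hand":-1},{"linear":[0,0.046,0],"dr":[0,0,0],"hand":-1},{"linear":[0,0.046,0],"dr":[0,0,0],"hand":-1}]'
```

```text
t: 14.28
eef_pos: [0.5168, 0.29, 0.1196]
tool_rot: [-0.499, 0.501, -0.5, 0.5]
contact_force: [-0.3, 0.3, -1.3]
gripper_width: 0.181
```

```bash
python3 -m crank '[{"linear":[-0.001,0.008,0.001],"dr":[0,0,0],"hand":-1},{"linear":[-0.001,0.016,0.001],"dr":[0,0,0],"hand":-1},{"linear":[-0.001,0.022,0.001],"dr":[0,0,0],"hand":-1},{"linear":[-0.001,0.028,0.001],"dr":[0,0,0],"hand":-1},{"linear":[-0.001,0.032,0.001],"dr":[0,0,0],"hand":-1},{"linear":[-0.001,0.032,0.001],"dr":[0,0,0],"hand":-1},{"linear":[-0.001,0.032,0.001],"dr":[0,0,0],"hand":-1}]'
python3 -m crank '[{"linear":[0,0.002,0],"dr":[0,0,0],"hand":-1},{"linear":[0,0.0032,0],"dr":[0,0,0],"hand":-1},{"linear":[0,0.0032,0],"dr":[0,0,0],"hand":-1},{"linear":[0,0.0032,0],"dr":[0,0,0],"hand":-1}]'
```

```text
t: 14.87
eef_pos: [0.5184, 0.2913, 0.0886]
tool_rot: [-0.5, 0.5, -0.5, 0.5]
contact_force: [-0.2, -0.2, -2.0]
gripper_width: 0.182
t: 15.2
eef_pos: [0.5186, 0.2913, 0.0857]
tool_rot: [0.5, -0.5, 0.5, -0.5]
contact_force: [-0.4, -0.4, -1.6]
gripper_width: 0.178
```

```bash
python3 -m crank '[{"linear":[0,0,0],"dr":[0,0,0],"hand":0},{"linear":[0,0,0],"dr":[0,0,0],"hand":1},{"linear":[0,0,0],"dr":[0,0,0],"hand":1},{"linear":[0,0,0],"dr":[0,0,0],"hand":1},{"linear":[0,-0.02,0],"dr":[0,0,0],"hand":1},{"linear":[0,-0.06,0],"dr":[0,0,0],"hand":1},{"linear":[0,-0.1,0],"dr":[0,0,0],"hand":1},{"linear":[0.04,-0.13,0],"dr":[0,0,0],"hand":1},{"linear":[0.08,-0.16,0],"dr":[0,0,0],"hand":1},{"linear":[0.08,-0.16,0],"dr":[0,0,0],"hand":1}]'|head -2
python3 look.py S2 drift foot_hole base_hole
python3 - <<'E'
from h import *
import json
J=json.load(open("S2.json"));c=cam("wrist",J["o"]);print(J["pts"]);print("foot hole",onz(c,J["pts"]["foot_hole"],.0685))
print("expected handle top px if home",proj(c,[.518,.289,.118]))
cv2.imwrite("pics/S2c.png",cv2.imread("pics/S2.png")[0:400,150:560])
go([.487,-.281,.25],-108)
E
```

```text
t: 16.03
eef_pos: [0.5203, 0.2079, 0.2491]
t 16.03 p [0.5203 0.2079 0.2491] jaw -0.18 tilt y [ 0.0047 -0.001  -1.    ] F [ 0.3724 -0.3405 -0.679 ] w 0.999
drift 0.93 [318.5 116.5]
drift 0.48 [485.  106.4]
foot_hole 0.6 [284.5 349.7]
base_hole 0.57 [288.1 341.6]
{'drift': [318.5, 116.5], 'foot_hole': [284.5, 349.7], 'base_hole': [288.1, 341.6]}
foot hole [0.4852 0.0684 0.0685]
expected handle top px if home [315.6811 117.5787]
linear [ 0.4925 -0.0045 -0.0313] dr [ -0.007  107.9837  -0.0445] | rows 16.0
```

View pics/S2c.png

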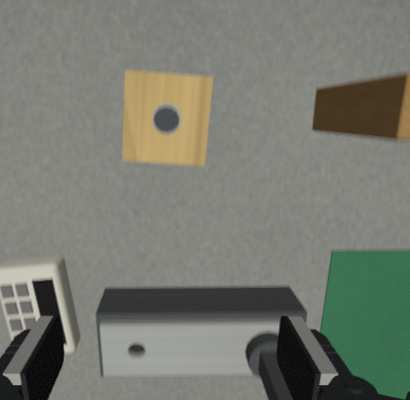

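```bash
python3 -m crank '[{"linear":[0.02,0,-0.03],"dr":[0,0,0],"hand":1},{"linear":[0.05,0,-0.06],"dr":[0,0,0],"hand":1},{"linear":[0.09,0,-0.07],"dr":[0,0,0],"hand":1},{"linear":[0.13,0,-0.07],"dr":[0,0,0],"hand":1},{"linear":[0.17,0,-0.07],"dr":[0,0,0],"hand":1},{"linear":[0.21,0,-0.07],"dr":[0,0,0],"hand":1},{"linear":[0.25,0,-0.07],"dr":[0,0,0],"hand":1},{"linear":[0.29,0,-0.07],"dr":[0,0,0],"hand":1},{"linear":[0.33,0,-0.07],"dr":[0,0,0],"hand":1},{"linear":[0.36,0,-0.06],"dr":[0,0,0],"hand":1}]'|head -2
python3 -m crank '[{"linear":[0.02,0,0.01],"dr":[0,7,0],"hand":1},{"linear":[0.05,0,0.02],"dr":[0,14,0],"hand":1},{"linear":[0.08,0,0.02],"dr":[0,21,0],"hand":1},{"linear":[0.1,0,0.02],"dr":[0,28,0],"hand":1},{"linear":[0.11,0,0.02],"dr":[0,35,0],"hand":1},{"linear":[0.11,0,0.02],"dr":[0,42,0],"hand":1},{"linear":[0.11,0,0.02],"dr":[0,49,0],"hand":1},{"linear":[0.11,0,0.02],"dr":[0,56,0],"hand":1},{"linear":[0.11,0,0.02],"dr":[0,63,0],"hand":1},{"linear":[0.11,0,0.02],"dr":[0,70,0],"hand":1}]'|head -2
python3 -c "
from h import *
st();go([.487,-.281,.25],-108)"
```

```text
t: 17.07
eef_pos: [0.4569, -0.1508, 0.2443]
t: 17.9
eef_pos: [0.4793, -0.2567, 0.244]
t 17.9 p [ 0.4793 -0.2567  0.244 ] jaw -70.16 tilt y [-0.0019  0.0016 -1.    ] F [ 0.4942  0.526  -0.3407] w 0.999
linear [ 0.001  -0.006   0.0254] dr [ 0.095  37.8388  0.1119] | rows 6.0
```

```bash
python3 -m crank '[{"linear":[0,0,0.025],"dr":[0,7,0],"hand":1},{"linear":[0,0,0.025],"dr":[0,14,0],"hand":1},{"linear":[0,0,0.025],"dr":[0,21,0],"hand":1},{"linear":[0,0,0.025],"dr":[0,28,0],"hand":1},{"linear":[0,0,0.025],"dr":[0,35,0],"hand":1},{"linear":[0,0,0.025],"dr":[0,37.8,0],"hand":1},{"linear":[0,0,0.025],"dr":[0,37.8,0],"hand":1},{"linear":[0,0,0.025],"dr":[0,37.8,0],"hand":1}]'|head -2
python3 look.py B1 bolt_mid bolt_short bolt_long
python3 -m crank '[{"linear":[0.03,0,0],"dr":[0,0,0],"hand":1},{"linear":[0.05,0,0],"dr":[0,0,0],"hand":1},{"linear":[0.05,0,0],"dr":[0,0,0],"hand":1},{"linear":[0.05,0,0],"dr":[0,0,0],"hand":1},{"linear":[0.05,0,0],"dr":[0,0,0],"hand":1}]'|head -2
python3 look.py B2 bolt_mid bolt_short bolt_long
python3 - <<'E'
from h import *
import json
for t in("B1","B2"):
    c=cam("wrist",json.load(open(t+".json"))["o"]);print(proj(c,[.487,-.281,.092]))
a,b=cv2.imread("pics/B1.png"),cv2.imread("pics/B2.png")
cv2.imwrite("pics/B.png",np.hstack([a[0:480,120:520],b[0:480,120:520]]))
E
```

```text
t: 18.57
eef_pos: [0.4877, -0.2806, 0.2444]
t 18.57 p [ 0.4877 -0.2806  0.2444] jaw -107.54 tilt y [-0.0016  0.0011 -1.    ] F [-0.6006  0.6254 -0.1816] w 0.994
bolt_mid 0.95 [326.2 198.2]
bolt_short 0.79 [321.  140.8]
bolt_long 0.61 [322.  254.8]
bolt_long 0.28 [320.7 138.2]
t: 19.18
eef_pos: [0.4403, -0.2672, 0.246]
t 19.18 p [ 0.4403 -0.2672  0.246 ] jaw -107.76 tilt y [ 0.0012 -0.0005 -1.    ] F [ 0.6393 -0.2585  0.3816] w 1.001
bolt_mid 0.64 [322.6 147.8]
bolt_short 0.97 [318.7  83.1]
bolt_long 0.89 [319.4 211.2]
bolt_long 0.37 [ 51.1 336.2]
[321.0461 222.6884]
[318.8838 161.1695]
```

View pics/B.png

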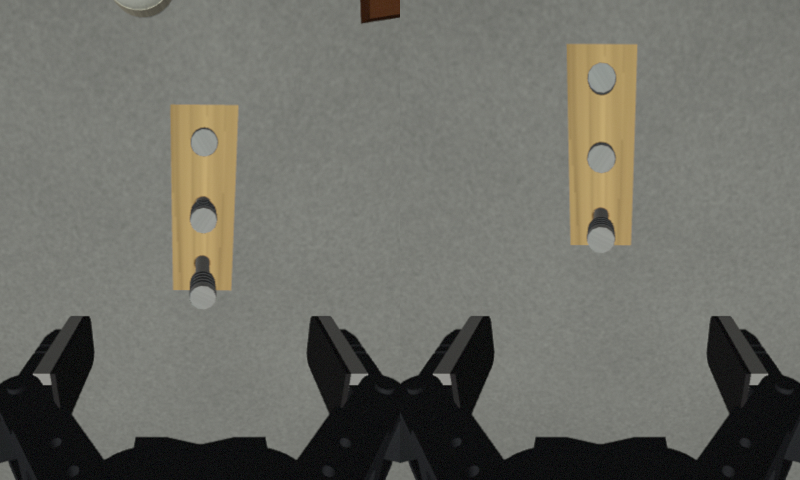

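```bash
python3 - <<'E'
from h import *
import json
c=[cam("wrist",json.load(open(t+".json"))["o"]) for t in("B1","B2")]
for n,a,b,z in(("short",(324,142),(322,77),.074),("mid",(323.5,219.5),(321.5,157.5),.092),("long",(323,297),(321,240),.110)):
    print(n,tri([ray(c[0],a),ray(c[1],b)])[0],onz(c[0],a,z),onz(c[1],b,z))
st()
E
```

```text
short [ 0.5453 -0.302   0.0722] [ 0.5455 -0.3019  0.074 ] [ 0.5451 -0.3021  0.074 ]
mid [ 0.4891 -0.2838  0.0926] [ 0.4889 -0.2837  0.092 ] [ 0.489  -0.2838  0.092 ]
long [ 0.4301 -0.2646  0.1067] [ 0.4317 -0.2652  0.11  ] [ 0.4311 -0.2648  0.11  ]
t 19.38 p [ 0.4403 -0.267   0.2456] jaw -107.76 tilt y [ 0.0004  0.     -1.    ] F [ 0.9945 -0.0946 -0.028 ] w 1.002
```

```bash
python3 -c "
from h import *
go([.489,-.2838,.064],-107.76)"
python3 -m crank '[{"linear":[-0.04,0,0.001],"dr":[0,0,0],"hand":1},{"linear":[-0.0515,0.02,0.001],"dr":[0,0,0],"hand":1},{"linear":[-0.0515,0.05,0.001],"dr":[0,0,0],"hand":1},{"linear":[-0.0515,0.07,0.001],"dr":[0,0,0],"hand":1},{"linear":[-0.0515,0.08,0.001],"dr":[0,0,0],"hand":1},{"linear":[-0.0515,0.08,0.001],"dr":[0,0,0],"hand":1}]'
python3 -c "
from h import *
go([.489,-.2838,.064])"
```

```text
linear [-0.0514  0.1816  0.0011] dr [ 0.0067 -0.     -0.0197] | rows 5.0
t: 19.88
eef_pos: [0.4871, -0.2829, 0.1631]
tool_rot: [-0.111, 0.108, 0.699, -0.698]
contact_force: [0.4, 0.3, 0.3]
gripper_width: 0.997
linear [-0.0026  0.0991  0.0003] dr [0.0417 0.0001 0.27  ] | rows 3.0
```

```bash
python3 -m crank '[{"linear":[0,0.03,0],"dr":[0,0,0],"hand":1},{"linear":[0,0.06,0],"dr":[0,0,0],"hand":1},{"linear":[0,0.085,0],"dr":[0,0,0],"hand":1},{"linear":[0,0.1016,0],"dr":[0,0,0],"hand":1},{"linear":[0,0.1016,0],"dr":[0,0,0],"hand":1},{"linear":[0,0.1016,0],"dr":[0,0,0],"hand":1},{"linear":[0,0.1016,0],"dr":[0,0,0],"hand":1}]'
python3 -c "
from h import *
go([.489,-.2838,.064])"
```

```text
t: 20.47
eef_pos: [0.4898, -0.2844, 0.0659]
tool_rot: [0.108, -0.11, -0.698, 0.699]
contact_force: [0.1, -0.2, 0.1]
gripper_width: 1.004
linear [ 0.0009  0.0019 -0.0003] dr [-0.0259  0.     -0.1779] | rows 1.0
```

Good; close, lift and retreat.

```bash
python3 -m crank '[{"linear":[0,0.0005,0],"dr":[0,0,0],"hand":-1},{"linear":[0,0.0005,0],"dr":[0,0,0],"hand":-1},{"linear":[0,0.0005,0],"dr":[0,0,0],"hand":-1},{"linear":[0,0.0005,0],"dr":[0,0,0],"hand":-1},{"linear":[0,0.0005,0],"dr":[0,0,0],"hand":-1},{"linear":[0,0.0005,0],"dr":[0,0,0],"hand":-1},{"linear":[0,0.0005,0],"dr":[0,0,0],"hand":-1},{"linear":[0,0.0005,0],"dr":[0,0,0],"hand":-1},{"linear":[0,0.0005,0],"dr":[0,0,0],"hand":-1},{"linear":[0,0.0005,0],"dr":[0,0,0],"hand":-1}]' 90
python3 -m crank '[{"linear":[0,-0.015,0],"dr":[0,0,0],"hand":-1},{"linear":[0,-0.035,0],"dr":[0,0,0],"hand":-1},{"linear":[0,-0.06,0],"dr":[0,0,0],"hand":-1},{"linear":[0,-0.09,0],"dr":[0,0,0],"hand":-1},{"linear":[0,-0.12,0],"dr":[0,0,0],"hand":-1},{"linear":[0,-0.14,0],"dr":[0,0,0],"hand":-1},{"linear":[0,-0.14,0],"dr":[0,0,0],"hand":-1}]'
python3 -c "
from h import *
st();go([.46,-.15,.22],0)"
```

```text
t: 21.3
eef_pos: [0.4887, -0.2837, 0.0641]
tool_rot: [0.109, -0.11, -0.699, 0.699]
contact_force: [-0.6, 1.6, 5.7]
gripper_width: 0.23
t: 21.88
eef_pos: [0.4906, -0.2848, 0.208]
tool_rot: [0.107, -0.112, -0.698, 0.699]
contact_force: [1.4, -0.5, -1.8]
gripper_width: 0.23
t 21.88 p [ 0.4906 -0.2848  0.208 ] jaw -107.8 tilt y [ 0.0068 -0.0033 -1.    ] F [ 1.4466 -0.471  -1.7698] w 0.23
linear [ 0.0702 -0.0126 -0.1189] dr [  -0.4479 -107.7991   -0.2358] | rows 16.0
```

```bash
python3 -m crank '[{"linear":[0.01,-0.01,-0.01],"dr":[0,-7,0],"hand":-1},{"linear":[0.02,-0.01,-0.02],"dr":[0,-14,0],"hand":-1},{"linear":[0.03,-0.01,-0.03],"dr":[0,-21,0],"hand":-1},{"linear":[0.04,-0.01,-0.04],"dr":[0,-28,0],"hand":-1},{"linear":[0.05,-0.01,-0.05],"dr":[0,-35,0],"hand":-1},{"linear":[0.06,-0.01,-0.06],"dr":[0,-42,0],"hand":-1},{"linear":[0.07,-0.01,-0.07],"dr":[0,-49,0],"hand":-1},{"linear":[0.07,-0.01,-0.08],"dr":[0,-56,0],"hand":-1},{"linear":[0.07,-0.01,-0.1],"dr":[0,-63,0],"hand":-1},{"linear":[0.07,-0.01,-0.12],"dr":[0,-70,0],"hand":-1}]'|head -2
python3 -m crank '[{"linear":[0,0,0],"dr":[0,-7,0],"hand":-1},{"linear":[0,0,0],"dr":[0,-14,0],"hand":-1},{"linear":[0,0,0],"dr":[0,-21,0],"hand":-1},{"linear":[0,0,0],"dr":[0,-28,0],"hand":-1},{"linear":[0,0,0],"dr":[0,-35,0],"hand":-1},{"linear":[0,0,0],"dr":[0,-37.8,0],"hand":-1},{"linear":[0,0,0],"dr":[0,-37.8,0],"hand":-1},{"linear":[0,0,0],"dr":[0,-37.8,0],"hand":-1}]'|head -2
python3 look.py C1 bolt_mid
python3 - <<'E'
from h import *
import json
J=json.load(open("C1.json"));c=cam("wrist",J["o"]);p=np.array(J["o"]["eef_pos"])
if "bolt_mid" in J["pts"]: print("foot-p",onz(c,J["pts"]["bolt_mid"],p[2]-.054)-p)
st();go([.4873,.069,.15],0)
E
```

```text
t: 22.72
eef_pos: [0.4573, -0.1477, 0.2124]
t: 23.38
eef_pos: [0.4576, -0.1479, 0.2126]
t 23.38 p [ 0.4576 -0.1479  0.2126] jaw -0.1 tilt y [-0.0015  0.0006 -1.    ] F [ 0.0199 -0.6156 -1.5642] w 0.233
bolt_mid 0.77 [324.3 270.4]
bolt_mid 0.53 [398.9 352.3]
foot-p [ 0.002   0.0001 -0.054 ]
t 23.48 p [ 0.458  -0.1479  0.213 ] jaw -0.08 tilt y [-0.0008  0.0004 -1.    ] F [ 0.2039 -0.2499 -0.6065] w 0.231
linear [-0.2169  0.063   0.0291] dr [ 0.0481 -0.0802 -0.0204] | rows 6.0
```

```bash
python3 - <<'E'
from h import *
bot.read_camera("wrist");o=st();c=cam("wrist",o);p=o["eef_pos"]
for d in bot.cut_out("wrist","bolt_mid")[:2]:
    m=d["pixels"];print(round(d["score"],2),d["extent"],m.sum())
    for r in range(int(d["extent"][1]),int(d["extent"][3])+1,4):
        x=np.nonzero(m[r])[0]
        if len(x): print(r,x.min(),x.max(),(x.min()+x.max())/2,end=' | ')
    print()
for z in(-.054,-.05,-.006,.028): print(z,proj(c,p+[0,0,z]),proj(c,p+[0,.007,z]),proj(c,p+[0,.011,z]))
E
```

```text
t 23.53 p [ 0.4581 -0.1479  0.2131] jaw -0.06 tilt y [-0.0005  0.0002 -1.    ] F [ 0.4035  0.1797 -1.7588] w 0.228
0.79 [295.3, 259.1, 346.5, 382.5] 5050
263 313 328 320.5 | 267 309 331 320.0 | 271 307 332 319.5 | 275 307 333 320.0 | 279 307 333 320.0 | 283 306 333 319.5 | 287 307 334 320.5 | 291 307 334 320.5 | 295 306 335 320.5 | 299 302 339 320.5 | 303 299 342 320.5 | 307 298 343 320.5 | 311 298 343 320.5 | 315 297 343 320.0 | 319 297 343 320.0 | 323 296 344 320.0 | 327 296 345 320.5 | 331 295 346 320.5 | 335 295 346 320.5 | 339 294 346 320.0 | 343 294 346 320.0 | 347 294 346 320.0 | 351 294 346 320.0 | 355 294 347 320.5 | 359 294 346 320.0 | 363 294 346 320.0 | 367 293 346 319.5 | 371 295 344 319.5 | 375 299 340 319.5 | 379 305 335 320.0 | 
-0.054 [320.7133 270.5811] [320.7105 258.9565] [320.7089 252.2002]
-0.05 [320.7361 273.4161] [320.7336 261.6097] [320.732  254.7454]
-0.006 [321.0556 313.0642] [321.057  298.8362] [321.0578 290.5238]
0.028 [321.4363 360.3551] [321.4451 343.5457] [321.4502 333.6657]
```

```bash
python3 -m crank '[{"linear":[-0.04,0,0.003],"dr":[0,0,0],"hand":-1},{"linear":[-0.08,0,0.01],"dr":[0,0,0],"hand":-1},{"linear":[-0.12,0,0.016],"dr":[0,0,0],"hand":-1},{"linear":[-0.16,0.01,0.022],"dr":[0,0,0],"hand":-1},{"linear":[-0.19,0.03,0.027],"dr":[0,0,0],"hand":-1},{"linear":[-0.2171,0.05,0.0294],"dr":[0,0,0],"hand":-1},{"linear":[-0.2171,0.07,0.0294],"dr":[0,0,0],"hand":-1},{"linear":[-0.2171,0.07,0.0294],"dr":[0,0,0],"hand":-1},{"linear":[-0.2171,0.07,0.0294],"dr":[0,0,0],"hand":-1},{"linear":[-0.2171,0.07,0.0294],"dr":[0,0,0],"hand":-1}]'|head -2
python3 look.py C2 foot_hole
python3 - <<'E'
from h import *
import json
J=json.load(open("C2.json"));c=cam("wrist",J["o"])
if "foot_hole" in J["pts"]: print("foot hole",onz(c,J["pts"]["foot_hole"],.0685))
print("hole far edge px",proj(c,[.4875,.069+.0085,.0685]),"left/right",proj(c,[.479,.069,.0685]),proj(c,[.496,.069,.0685]))
g=cv2.cvtColor(cv2.imread("pics/C2.png"),cv2.COLOR_BGR2GRAY)
for y in range(225,275,5): print(y,g[y,285:360:3])
st();go([.4875,.0692,.139],0)
E
```

```text
t: 24.42
eef_pos: [0.4882, 0.0682, 0.1443]
t 24.42 p [0.4882 0.0682 0.1443] jaw -0.1 tilt y [ 0.0007 -0.0005 -1.    ] F [-0.3358  0.3534 -0.5882] w 0.233
hole far edge px [319.3264 242.3503] left/right [305.5453 255.4575] [333.1603 255.396 ]
225 [168 168 167 167 168 168 167 168 167 168 169 168 166 169 168 168 168 169
 168 168 167 166 167 167 167]
230 [165 164 165 163 164 166 164 164 164 163 166 165 164 166 165 164 164 165
 165 165 165 164 164 164 165]
235 [165 164 166 166 165 165 165 165 164 166 165 165 165 164 165 163 164 164
 164 163 164 163 163 164 164]
240 [163 161 162 163 162 162 162 162 163 164 164 162 162 164 162 162 164 163
 162 163 162 163 162 163 163]
245 [168 166 166 166 166 167 166 166 108  49  51  55  54  51  83 158 165 165
 166 164 166 165 164 163 164]
250 [164 167 165 167 166 165 164  80  45  49  56  53  54  55  49  53 158 165
 166 164 166 165 164 165 165]
255 [162 163 162 163 164 163 151  69  46  53  52  54  54  54  48  56 146 164
 162 163 162 162 162 162 161]
260 [166 166 166 166 166 166 165 123  95  56  54  54  54  52  90 108 162 166
 165 166 165 166 165 165 164]
265 [163 164 163 163 163 163 163 163 153 103 107 109 109 109 105 161 163 163
 163 163 163 164 164 163 163]
270 [166 167 166 166 166 166 166 167  96 105 109 109 108 108 104  94 167 165
 165 166 166 166 165 166 164]
t 24.52 p [0.4886 0.0681 0.1447] jaw -0.12 tilt y [ 0.0021 -0.0003 -1.    ] F [-0.3275 -0.209  -1.0476] w 0.232
linear [-0.0011  0.0057 -0.0011] dr [-0.1208 -0.1206  0.0195] | rows 1.0
```

```bash
python3 -m crank '[{"linear":[-0.0008,0.005,-0.0009],"dr":[0,0,0],"hand":-1},{"linear":[-0.0008,0.010,-0.0009],"dr":[0,0,0],"hand":-1},{"linear":[-0.0008,0.014,-0.0009],"dr":[0,0,0],"hand":-1},{"linear":[-0.0008,0.014,-0.0009],"dr":[0,0,0],"hand":-1},{"linear":[-0.0008,0.014,-0.0009],"dr":[0,0,0],"hand":-1}]'
python3 -c "
from h import *
go([.4874,.0690,.115],0)"
```

```text
t: 24.93
eef_pos: [0.4865, 0.0697, 0.1292]
tool_rot: [-0.5, 0.5, -0.5, 0.5]
contact_force: [0.7, 0.4, -1.7]
gripper_width: 0.231
linear [0.0007 0.0142 0.0009] dr [0.0412 0.0062 0.0077] | rows 1.0
```

```bash
python3 -m crank '[{"linear":[0.0005,0.003,0.0006],"dr":[0,0,0],"hand":-1},{"linear":[0.0005,0.006,0.0006],"dr":[0,0,0],"hand":-1},{"linear":[0.0005,0.010,0.0006],"dr":[0,0,0],"hand":-1},{"linear":[0.0005,0.014,0.0006],"dr":[0,0,0],"hand":-1},{"linear":[0.0005,0.018,0.0006],"dr":[0,0,0],"hand":-1},{"linear":[0.0005,0.018,0.0006],"dr":[0,0,0],"hand":-1},{"linear":[0.0005,0.018,0.0006],"dr":[0,0,0],"hand":-1}]'
```

```text
t: 25.52
eef_pos: [0.4871, 0.0695, 0.1111]
tool_rot: [-0.5, 0.5, -0.5, 0.5]
contact_force: [-0.4, 0.3, -1.7]
gripper_width: 0.23
```

```bash
python3 -m crank '[{"linear":[0,0.005,0],"dr":[0,0,0],"hand":-1},{"linear":[0,0.010,0],"dr":[0,0,0],"hand":-1},{"linear":[0,0.016,0],"dr":[0,0,0],"hand":-1},{"linear":[0,0.022,0],"dr":[0,0,0],"hand":-1},{"linear":[0,0.028,0],"dr":[0,0,0],"hand":-1},{"linear":[0,0.033,0],"dr":[0,0,0],"hand":-1},{"linear":[0,0.035,0],"dr":[0,0,0],"hand":-1},{"linear":[0,0.035,0],"dr":[0,0,0],"hand":-1}]'
python3 -m crank '[{"linear":[0,0.001,0],"dr":[0,0,0],"hand":-1},{"linear":[0,0.002,0],"dr":[0,0,0],"hand":-1},{"linear":[0,0.002,0],"dr":[0,0,0],"hand":-1},{"linear":[0,0.002,0],"dr":[0,0,0],"hand":-1}]'
```

```text
t: 26.18
eef_pos: [0.4869, 0.0694, 0.0758]
tool_rot: [-0.5, 0.5, -0.5, 0.5]
contact_force: [1.1, -0.0, -0.8]
gripper_width: 0.228
t: 26.52
eef_pos: [0.4875, 0.0694, 0.0747]
tool_rot: [0.5, -0.5, 0.5, -0.5]
contact_force: [-0.1, -0.4, -0.9]
gripper_width: 0.228
```

```bash
python3 -m crank '[{"linear":[0,0.001,0],"dr":[0,0,0],"hand":-1},{"linear":[0,0.0015,0],"dr":[0,0,0],"hand":-1},{"linear":[0,0.0015,0],"dr":[0,0,0],"hand":-1}]'
python3 -m crank '[{"linear":[0,0,0],"dr":[0,0,0],"hand":0},{"linear":[0,0,0],"dr":[0,0,0],"hand":0},{"linear":[0,0,0],"dr":[0,0,0],"hand":0.6},{"linear":[0,0,0],"dr":[0,0,0],"hand":0.6},{"linear":[0,-0.02,0],"dr":[0,0,0],"hand":0.6},{"linear":[0,-0.05,0],"dr":[0,0,0],"hand":0.6},{"linear":[0,-0.09,0],"dr":[0,0,0],"hand":0.6},{"linear":[-0.03,-0.13,-0.01],"dr":[0,0,0],"hand":0.6},{"linear":[-0.07,-0.16,-0.02],"dr":[0,0,0],"hand":0.6},{"linear":[-0.07,-0.16,-0.02],"dr":[0,0,0],"hand":0.6}]'
python3 look.py E1 bolt_mid drift foot_hole
```

```text
t: 26.77
eef_pos: [0.4876, 0.0695, 0.0745]
tool_rot: [-0.5, 0.5, -0.499, 0.5]
contact_force: [-5.1, -1.0, 16.0]
gripper_width: 0.227
t: 27.6
eef_pos: [0.4678, 0.1438, 0.237]
tool_rot: [0.503, -0.499, 0.499, -0.5]
contact_force: [-0.1, 0.7, -0.7]
gripper_width: 0.798
t 27.6 p [0.4678 0.1438 0.237 ] jaw 0.18 tilt y [ 0.0055  0.0029 -1.    ] F [-0.0786  0.7066 -0.6587] w 0.798
bolt_mid 0.94 [339.4 273.8]
drift 0.61 [377.   42.4]
foot_hole 0.76 [341.  302.4]
```

```bash
cat > chk.py <<'E'
from h import *
bot.read_camera("wrist");o=st();c=cam("wrist",o)
def circ(x,y,z,r): 
    P=np.array([proj(c,[x+r*np.cos(a),y+r*np.sin(a),z]) for a in np.linspace(0,6.28,60)]);return P
for n,x,y,parts in(("bolt_mid",.4875,.0693,((.1025,.011),(.0685,.011))),("drift",.518,.289,((.118,.009),(.07,.012),(.066,.012)))):
    P=np.vstack([circ(x,y,z,r) for z,r in parts]);print(n,"expected",P.min(0),P.max(0))
    for d in bot.cut_out("wrist",n)[:1]: print("   seen",round(d["score"],2),np.round(d["extent"],1))
E
python3 chk.py
python3 -m crank '[{"linear":[-0.03,-0.02,0],"dr":[0,0,0],"hand":0.6},{"linear":[-0.06,-0.02,0.02],"dr":[0,0,0],"hand":0.6},{"linear":[-0.06,-0.02,0.02],"dr":[0,0,0],"hand":0.6},{"linear":[-0.06,-0.02,0.02],"dr":[0,0,0],"hand":0.6},{"linear":[-0.06,-0.02,0.02],"dr":[0,0,0],"hand":0.6},{"linear":[-0.06,-0.02,0.02],"dr":[0,0,0],"hand":0.6}]' | head -1
python3 chk.py
python3 - <<'E'
from h import *
C={n:cam(n) for n in("scene","top")}
I={n:bot.read_camera(n) for n in C}
for n,old in (("top",cv2.imread("pics/top0.png")),("scene",cv2.imread("pics/scene0.png"))):
    d=cv2.absdiff(I[n],old).max(2)
    for k,p in dict(ink=(.6895,-.29,.04),box=(.685,.299,.08),reader=(.381,.086,.02),cup=(.475,.43,.05),short=(.545,-.302,.06),long=(.431,-.265,.09),mid=(.489,-.284,.08)).items():
        x,y=proj(C[n],p).astype(int);w=d[max(y-18,0):y+18,max(x-18,0):x+18];print(n,k,(x,y),"changed px",(w>40).sum())
E
```

```text
t 27.85 p [0.4669 0.1379 0.2316] jaw -0.04 tilt y [-0.0021 -0.0014 -1.    ] F [ 0.9711 -0.4328  0.1315] w 0.799
bolt_mid expected [331.3305 282.1607] [359.6731 324.1346]
   seen 0.76 [334.7 285.7 353.9 323. ]
drift expected [374.9126 -23.3157] [422.5847  34.2024]
   seen 0.63 [376.6   0.7 423.   41.4]
t: 28.45
t 28.5 p [0.487  0.1977 0.2522] jaw -0.09 tilt y [-0.0015 -0.0013 -1.    ] F [ 0.3405  0.0184 -0.4337] w 0.797
bolt_mid expected [309.1869 328.5805] [333.2604 369.0579]
   seen 0.68 [312.6 328.3 332.1 367.2]
drift expected [343.5913  87.9536] [378.627  119.3549]
   seen 0.65 [348.   87.6 376.6 122.6]
top ink (np.int64(482), np.int64(166)) changed px 0
top box (np.int64(200), np.int64(164)) changed px 66
top reader (np.int64(305), np.int64(313)) changed px 250
top cup (np.int64(138), np.int64(268)) changed px 460
top short (np.int64(494), np.int64(232)) changed px 0
top long (np.int64(482), np.int64(288)) changed px 0
top mid (np.int64(489), np.int64(259)) changed px 111
scene ink (np.int64(212), np.int64(422)) changed px 0
scene box (np.int64(454), np.int64(241)) changed px 71
scene reader (np.int64(293), np.int64(221)) changed px 28
scene cup (np.int64(424), np.int64(174)) changed px 9
scene short (np.int64(167), np.int64(357)) changed px 0
scene long (np.int64(156), np.int64(295)) changed px 0
scene mid (np.int64(160), np.int64(324)) changed px 230
```

```bash
python3 - <<'E'
from h import *
bot.read_camera("scene")
for k,old in dict(pen_box=(447.3,262.6),card_reader=(294.2,222.2),pen_cup=None,ink_bottle=(218.2,428)).items():
    d=bot.place_of("scene",k);print(k,old,[(round(x["score"],2),np.round(x["xy"],1)) for x in d[:2]])
print(bot.hand_in())
E
```

```text
pen_box (447.3, 262.6) [(0.74, array([448. , 261.9]))]
card_reader (294.2, 222.2) [(0.63, array([295.2, 223.4]))]
pen_cup None [(0.75, array([435.3, 192.7])), (0.57, array([169.4, 316.3]))]
ink_bottle (218.2, 428) [(0.87, array([218.3, 427.7]))]
the job is handed in; nothing more can be done
None
```

The job is done and handed in at about 29 s of the 72 s allowed; the hand-in gives no verdict.

**What I did**
- I took the drift from its stand and pushed it home through both holes. The collar met the plate with about 14 N at the expected height.
- I put the drift back in its stand, then picked the middle bolt from the rack's centre socket. Its measured head height was 92.6 mm against 92 mm expected.
- I pressed the bolt in until the head seated with about 16 N at the predicted flush height, released it and drew the arm clear.

**What the last checks showed**
- **Lamp plate:** in the wrist picture with the drift out, the plate looked in line. Its hole was about 0.5 mm from the estimated base hole. I did not measure the angle again after fitting the bolt.
- **Bolt and drift:** both outlines matched the expected seated positions in two wrist views, to within a few pixels. In the first view the drift was partly cut off, and its lower edge was about 7 pixels off. I had no viewer pictures left, so these final checks are numeric only.
- **Ink bottle, gift box, card reader:** each was within about 2 pixels of its start position in the scene camera.
- **Short and long bolts:** the pictures around them are unchanged.
- **Pen cup (not confirmed):** I had no good starting position to compare, and the pictures around it changed. I put that down to the arm and its shadow, since the arm never went near the cup.

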